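# Turn the colour card over in the ring binder and match the pliers' red grips

## Task

The red-handled pliers lie on the blue page of the paint colour binder, but their grips are to be matched to the reds printed on the back of that card. Set the pliers down on the bench, then turn only the blue card over the rings by its tab, guiding it down gently until it lies flat on the left-hand page with its red side up, and gently lay the pliers flat on it with their red grips on the red chips. Leave the green card under it and the other things on the bench as they are.

Things in the scene. Friction and masses are not known exactly. Their poses are not given: they have to be found in the camera images.
- binder: Open two-ring binder, fixed flat on the bench: 232 mm along the spine, 360 mm across the covers (3 mm thick), 386 mm over the tabs. Origin: on the bench under the spine's middle; x along the spine, away from the reader, y to the left page, z up. Packs of cards lie from 12 to 165 mm either side; left top (yellow chips) z = 22.5 mm; right, with green and blue cards on it, 25.5 mm.
- ring_axis (a point): Centre of the rings, in the middle of the spine, 24 mm above the bench. Two closed round rings, 40 mm in diameter, of 3.6 mm wire, stand at binder x = +40 and -40 mm. A card turns over about the line through this point along binder x.
- left_rest (a point): Point 179 mm from ring_axis along binder +y, 24 mm above the bench: where the middle of the blue card's tab lies once that card lies flat on the left page. Other cards' tabs are at binder x = +70 and -70 mm, so the space beside the blue tab (x = 0) is free, here and on the right.
- blue_card: Loose stiff card, 210 mm along the spine x 153 mm x 3 mm, 120 g, the rings pass through its two 9 mm holes, so it only swings over them, with 3 mm play, and falls if let go. Starts on the right page, blue chips up, red ones on its back. Origin: midway between the holes, mid thickness; x along the spine, -y to the tab, z out of the blue face (up at the start, down once turned).
- blue_tab (a point): Middle of the blue card's tab (blue above, red below): a tongue 30 mm along the spine, 6 mm thick, standing 28 mm out from the card's outer edge; 179 mm from ring_axis, 24 mm above the bench, free below down to the cover. Gripped from above by its two side edges (fingers closing along the spine), it can pivot between the pads as the card swings.
- red_face (a point): Middle of the red face (back) of the blue card, on its surface, 68.5 mm from the card's origin; axes as the card's. The eight red chips, two columns of four, cover 172 mm along the spine by 112 mm across. Once the card is turned this surface is 25.5 mm above the bench.
- green_card: A second such card, green chips up, on the right page directly under the blue card (origin likewise, 21 mm above the bench). It stays there.
- green_tab (a point): Middle of the green card's tab, at binder x = -70 mm on the right-hand edge.
- pliers: Pliers with red grips, 201 x 64 (over the grips) x 14 mm, 250 g, they do not open. Origin: underside, mid length; +y to the grips' ends (at +100 mm), jaws at -y, z up. At y = 0 they are about 42 mm across (own x) and can be gripped there from above, near their balance point. Start: lying on the blue card, underside 25.5 mm above the bench, about along the spine, grips towards the robot.
- red_grips (a point): Middle between the pliers' two red grips, 50 mm from the pliers' origin towards the grips' ends, 7 mm above the underside.
- spray_can: Light blue spray can, 59 mm diameter, 200 mm high, standing behind the binder. Origin: underside centre. To be left alone.
- tape_roll: Roll of black tape, 62 mm diameter, 19 mm high, lying well right of the binder. Origin: underside centre. To be left alone. The bench just beyond the binder's right-hand tabs is free: a strip 90 mm wide, from 50 mm nearer to the robot than the spine's middle to 150 mm farther.
- marker: White marker pen with a green cap, 135 mm long, 17 mm thick, lying left of the binder along its own y. Origin: underside centre. To be left alone.

How it is judged:
By the outcome, as a careful person would: the job done as asked, in the order asked, and still so for the second after the job is handed in, with the robot touching nothing.
It also fails if it takes over 70 s, if anything falls off the work surface, if the arm or the gripper's body presses on something with over 40 N, if the wrist force passes 120 N, or if a joint passes its speed limit or range.

## Robot

A 6-joint arm with a two-finger parallel gripper is mounted at the origin on a cart in front of the work surface, level with it; the furniture and walls round the work are solid. World frame = base frame: x ahead of the robot, y to its left, z up, the work surface at z = 0. Lengths are in m, angles in rad, forces in N, time in s.
With the tool pointing down it reaches from about 0.25 to 0.775 m from the base axis. Payload 4 kg.
Tool frame: the origin (TCP) lies between the finger pads; the fingertips stand 14 mm ahead of it and the grasp point (between the pads) lies 5 mm behind it; z points along the fingers, y is the line along which they close (so a half turn about z gives the same grasp; the last joint's range is limited). The gripper opens to 85 mm and grips with 20 to 120 N. Pads are 22 mm wide; open, the fingers measure 114 mm over their backs; the gripper's body (76 mm by 85 mm) begins 54 mm behind the grasp point. The pads swing forward as they close: fully open they stand 13 mm farther back than shut.
Start: joints at [-1.234, 0.087, 1.371, -0, 1.684, -0.103], TCP at [0.234, -0.498, 0.245] pointing down, gripper open.
Joint ranges: [-3.1, 3.1], [-0.76, 2.03], [0.27, 2.55], [-1.08, 4.22], [0.17, 2.65], [-2.57, 2.57]. Speed limits (rad/s): [2.79, 2.79, 3.14, 3.14, 3.14, 3.14].

## Interface

Orientations are given as a unit quaternion [x, y, z, w].
In Python, from cell import bot gives the robot as it stands. The module is installed in compiled form; this text tells all that it offers.
- The arm moves only by the tool play_rows, never from a script. Its argument "plan" is a list of rows, each a list of 6 numbers: the shift along the world's x, y, z as a fraction of full scale, then the turn, a rotation vector about the world's x, y, z as a fraction of full scale. In form: [[tx, ty, tz, rx, ry, rz], ...]. A call has exactly 5 rows; each row is the pose to reach, as a shift and turn from the pose commanded when the call began; what a row does not reach only later rows make up. Full scale, the value 1, is 0.2 m for a shift and 0.5 rad for a turn. A row lasts 1/10 s, in which the tool goes at most 50 mm and 8.59 degrees, less where a joint would pass 70% of its speed; a pose out of reach is approached as far as the arm can. A call with a number of a shift or a turn outside -1 to 1 is refused whole. A call with a gripper value outside its range is refused whole. "jaw" is the opening, from 0 (shut) to 1 (fully open), set as the call begins (left out, the last holds). The fingers move at their own pace and stop on an object; "force" is the grip in N (left out, the last holds). Time passes only in rows, so rows that repeat a pose let the fingers close, or fill a call up. It gives the time, the measured TCP pose, the force, the opening and the grip force at its end, in the units of the state.
- bot.observe(): the state, without advancing time (a new reading comes with each control period).
- bot.grab_frame(name): name is "scene" or "top"; returns a dict with "color" (480x640x3 uint8, blue, green, red), "mtx" (3x3 intrinsics, pixels), "cam_to_world" (4x4, takes a point from camera to world coordinates). Camera axes: x right, y up, looking along -z (the intrinsics and any distortion apply to the point x, -y, -z); pixel columns grow to the right and rows downward; lengths in m; the calibration is good to about 2 mm. A picture is of the moment at which its call begins. There is no depth.
- bot.sign_off(): hands the job in; it is judged then, once.
The state is a dict: "clock": time; "q": joint angles; "qd": joint speeds; "joint_torque": joint torques, N m; "tcp_pos": TCP position; "orientation": TCP orientation; "contact_force": force on the tool from outside, world axes, zero at the start; "moment": the same for the moment, N m; "finger_gap": finger opening in m; "grasp_force": force on a finger pad.
Only numpy, scipy, OpenCV 4.12 (cv2) and the standard library are available. Lean on these libraries where they do the work, as an engineer would, in place of code of your own. Each camera call takes 0.05 s, during which the arm holds its last target. There are 200 camera calls.

## Working session

There is one attempt and no reset: what is moved stays moved. The work goes in short steps, Python scripts to look and compute and a tool call to move; the robot and the scene stay as the last step left them, time stands still between calls to the robot, and variables do not carry over. Pictures are saved under pics/ and viewed, at most 10 in all, crops included, and the job is handed in when it is done.

Besides the shell and the picture viewer there is one more tool, called after "Call:" by a JSON object that holds its "fn" and its "kwargs". play_rows: Moves the arm, as the interface text tells. Its arguments: {"type":"object","properties":{"plan":{"type":"array"},"jaw":{"type":"number"},"force":{"type":"number"}},"required":["plan"]}

```bash
mkdir -p pics
python3 - <<'E'
from cell import bot
import cv2,pickle
for n in("scene","top"):
    f=bot.grab_frame(n); cv2.imwrite(f"pics/{n}0.png",f["color"]); pickle.dump(f,open(f"{n}0.pkl","wb")); print(n,f["mtx"],f["cam_to_world"].round(3),[k for k in f])
print(bot.observe())
E
```

```text
scene [[474.07730335   0.         323.61867199]
 [  0.         474.07730335 239.07605245]
 [  0.           0.           1.        ]] [[-0.699  0.51  -0.501  0.007]
 [-0.715 -0.487  0.502  0.623]
 [ 0.012  0.709  0.705  0.898]
 [ 0.     0.     0.     1.   ]] ['color', 'mtx', 'cam_to_world']
top [[558.43436862   0.         327.37281526]
 [  0.         558.43436862 234.86860465]
 [  0.           0.           1.        ]] [[ 0.004  0.997 -0.082  0.494]
 [-1.     0.006  0.015  0.037]
 [ 0.016  0.082  0.997  1.416]
 [ 0.     0.     0.     1.   ]] ['color', 'mtx', 'cam_to_world']
{'clock': 0.1, 'q': array([-1.23410700e+00,  8.79108988e-02,  1.37214136e+00, -2.19918985e-05,
        1.68361070e+00, -1.03142754e-01]), 'qd': array([-0.00071834, -0.00187916, -0.00317234, -0.00098578, -0.00016877,
        0.00044447]), 'joint_torque': array([ 2.26578952e-03, -3.53015757e+01, -3.14218569e+01, -9.28678105e-05,
        7.93114799e-03, -2.05108574e-05]), 'tcp_pos': array([ 0.23400765, -0.49725662,  0.24422047]), 'orientation': array([ 9.75915513e-01,  2.18146373e-01, -1.31456301e-04, -1.02682770e-03]), 'contact_force': array([-0.52997339,  1.09677544, -0.14213185]), 'moment': array([0.02032591, 0.00732968, 0.05886948]), 'grasp_force': 0.0, 'finger_gap': 0.08571332983808201}
```

View pics/top0.png

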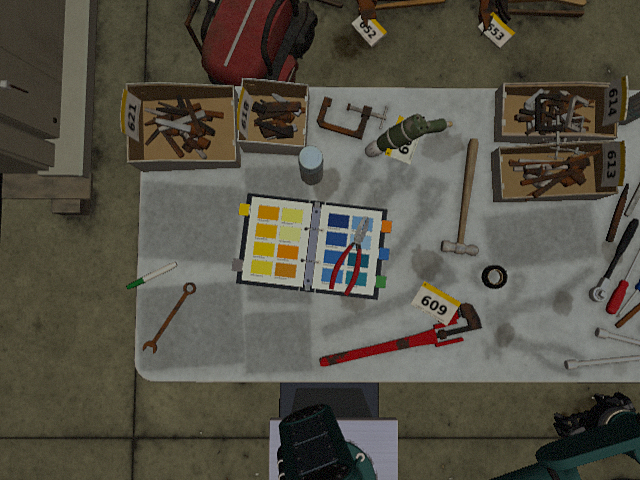

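View pics/scene0.png

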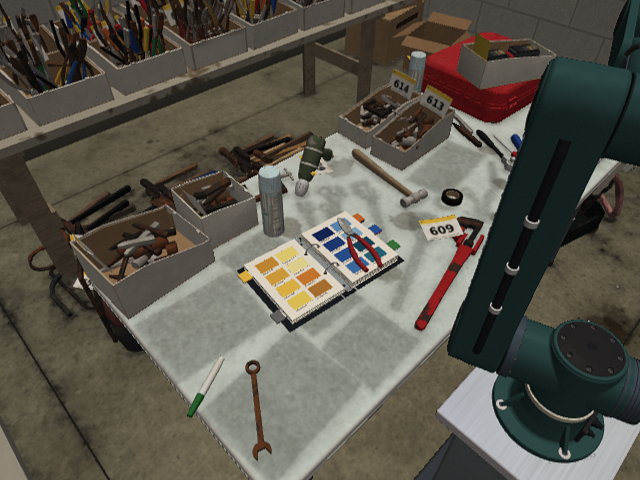

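The top view shows the binder around (313,246), the pliers at about (350,258), the can at (311,163) and the tape at (494,276). Next I'll enlarge the binder region in both views.

Run:
```python
import cv2
a=cv2.imread("pics/top0.png")[185:305,230:400]; cv2.imwrite("pics/top0c.png",cv2.resize(a,None,fx=4.7,fy=4.7,interpolation=cv2.INTER_CUBIC)[:600,:800])
a=cv2.imread("pics/scene0.png")[205:335,235:410]; cv2.imwrite("pics/scene0c.png",cv2.resize(a,None,fx=4.5,fy=4.5,interpolation=cv2.INTER_CUBIC)[:600,:800])
```

```text
(no output)
```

View pics/top0c.png

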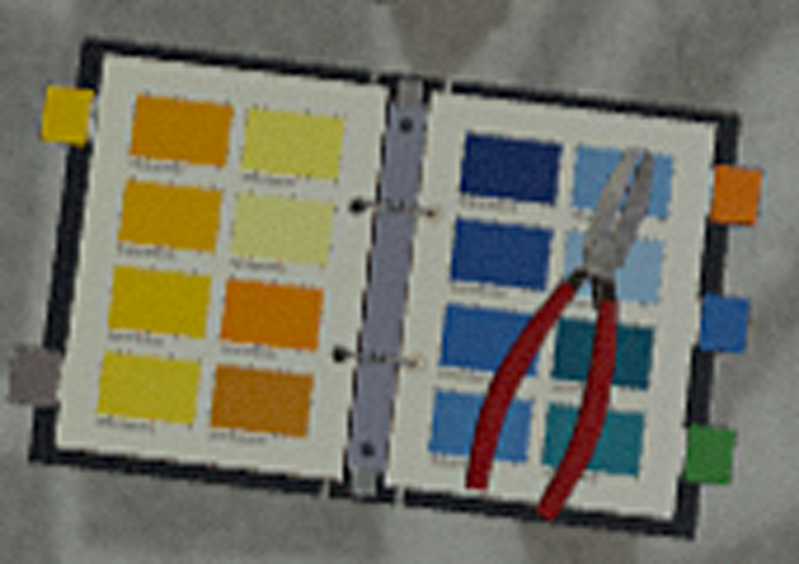

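View pics/scene0c.png

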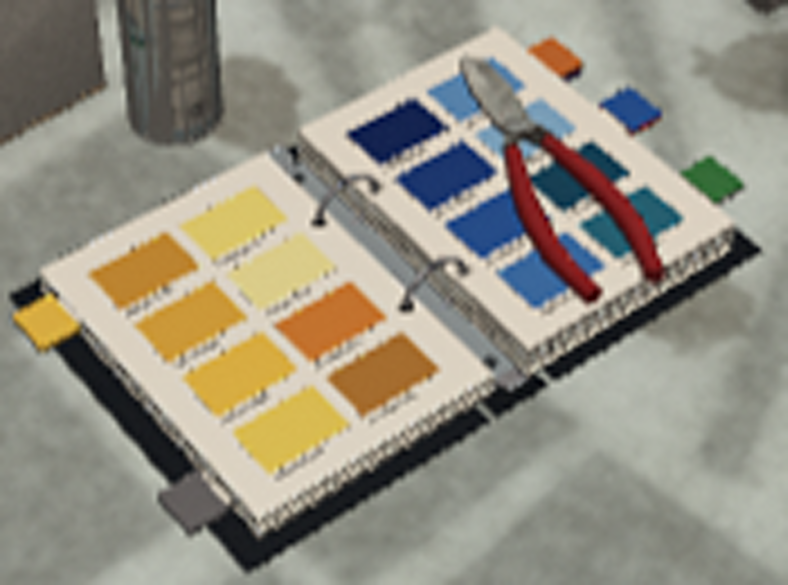

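```bash
cat > geo.py <<'E'
import numpy as np,pickle
from scipy.optimize import least_squares
def proj(f,P):
    T=np.linalg.inv(f["cam_to_world"]); p=np.asarray(P)@T[:3,:3].T+T[:3,3]
    p=p*[1,-1,-1]; u=p@f["mtx"].T; return u[:,:2]/u[:,2:]
def unproj(f,px,z):
    px=np.atleast_2d(px); d=np.c_[px,np.ones(len(px))]@np.linalg.inv(f["mtx"]).T*[1,-1,-1]
    T=f["cam_to_world"]; d=d@T[:3,:3].T; return T[:3,3]+d*((z-T[2,3])/d[:,2])[:,None]
def crop(p,s,o): return (np.array(p,float)+.5)/s-.5+o
E
python3 - <<'E'
from geo import *
t=pickle.load(open("top0.pkl","rb"));s=pickle.load(open("scene0.pkl","rb"))
M=np.array([(105,165,22.5),(-105,165,22.5),(105,12,22.5),(-105,12,22.5),(105,-12,25.5),(-105,-12,25.5),(105,-165,25.5),(-105,-165,25.5),(0,-179,27)])/1e3
pt=crop([(105,55),(57,447),(387,85),(345,480),(432,93),(388,488),(715,125),(672,520),(725,322)],4.7,[230,185])
ps=crop([(40,272),(262,530),(270,150),(490,385),(302,130),(525,350),(498,28),(735,228),(630,107)],4.5,[235,205])
def W(v,M):
    c,q=np.cos(v[2]),np.sin(v[2]); return np.c_[v[0]+c*M[:,0]-q*M[:,1],v[1]+q*M[:,0]+c*M[:,1],M[:,2]]
for nm,fs in (("top",[(t,pt)]),("scene",[(s,ps)]),("both",[(t,pt),(s,ps)])):
    fun=lambda v:np.concatenate([(proj(f,W(v,M))-p).ravel() for f,p in fs])
    r=least_squares(fun,[.45,0.05,-.1],loss="soft_l1"); print(nm,r.x,np.abs(r.fun).mean())
v=r.x
print(r.fun.reshape(-1,2).round(1).tolist())
B=W(v,np.array([(0,0,0),(0,-.179,.024),(0,.179,.024),(0,.0805,.0255)]));print(B.round(4))
for z in(.0325,):
  for f,p in((t,crop([(642,150),(477,487),(548,515),(597,272)],4.7,[230,185])),(s,crop([(468,60),(592,297),(653,275),(530,135)],4.5,[235,205]))):
    X=unproj(f,p,z);tip=X[0];e=(X[1]+X[2])/2;d=tip-e
    print("pl",X[:,:2].round(4).tolist(),"L",np.linalg.norm(d),"yaw of jaw dir",np.arctan2(d[1],d[0]),"mid",((tip+e)/2).round(4))
print("can",unproj(t,[(311,158)],.2)," tape",unproj(t,[(494,276)],.01),"wrench",unproj(t,[(436,340),(458,347),(322,360),(480,320),(413,305),(463,292)],.01).round(3).tolist())
E
```

```text
top [ 0.58147966  0.05389287 -0.10811041] 0.3193790487324072
scene [ 0.57882025  0.05535361 -0.11431534] 0.7489417563695042
both [ 0.58065604  0.05419483 -0.11051209] 0.6097347544856946
[[-0.3, 0.3], [-0.7, 0.2], [0.2, 1.0], [-0.7, 0.3], [0.1, 0.3], [-0.3, -0.3], [0.5, 0.5], [0.6, 0.0], [-0.5, 0.7], [-0.6, -0.5], [-0.9, -2.3], [-1.3, 0.3], [1.1, -2.5], [-1.1, 0.0], [1.1, -0.2], [-0.1, -0.5], [0.3, -1.3], [-0.2, 0.1]]
[[ 0.5807  0.0542  0.    ]
 [ 0.5609 -0.1237  0.024 ]
 [ 0.6004  0.2321  0.024 ]
 [ 0.5895  0.1342  0.0255]]
pl [[0.6536, -0.0805], [0.4751, 0.0064], [0.4607, -0.0309], [0.5886, -0.0566]] L 0.197870350678226 yaw of jaw dir -0.35236984499683127 mid [ 0.5607 -0.0464  0.0325]
pl [[0.6521, -0.08], [0.473, 0.0075], [0.4606, -0.0285], [0.582, -0.0598]] L 0.1979490732005525 yaw of jaw dir -0.35857646214118655 mid [ 0.5595 -0.0453  0.0325]
can [[0.76354983 0.05563785 0.2       ]]  tape [[ 0.50721035 -0.40506784  0.01      ]] wrench [[0.347, -0.256, 0.01], [0.33, -0.311, 0.01], [0.297, 0.028, 0.01], [0.397, -0.368, 0.01], [0.434, -0.2, 0.01], [0.467, -0.326, 0.01]]
```

The top crop gives binder origin ≈ (0.581, 0.054) with yaw −0.11. The pliers' middle is ≈ (0.560, −0.046) with the jaws at yaw −0.355. The blue tab is at top-crop pixel (725,322). The scene crop agrees within 2 mm, so I'll move over to the pliers.

Call:
{"fn": "play_rows", "kwargs": {"plan": [[0.11,0.15,-0.03,0,0,-0.11],[0.22,0.3,-0.06,0,0,-0.21],[0.33,0.45,-0.09,0,0,-0.32],[0.44,0.6,-0.11,0,0,-0.43],[0.545,0.755,-0.14,0,0,-0.53]], "jaw": 0.8, "force": 40}}

```text
clock: 0.6
tcp_pos: [0.3437, -0.3453, 0.2167]
orientation: [0.996, 0.086, -0.0, -0.0]
contact_force: [-0.7, 0.3, 0.7]
finger_gap: 0.0683
grasp_force: 0.0
```

Call:
{"fn": "play_rows", "kwargs": {"plan": [[0.11,0.15,-0.03,0,0,-0.11],[0.22,0.3,-0.06,0,0,-0.21],[0.33,0.45,-0.09,0,0,-0.32],[0.44,0.6,-0.11,0,0,-0.43],[0.545,0.755,-0.14,0,0,-0.53]]}}

```text
clock: 1.1
tcp_pos: [0.4528, -0.1943, 0.1889]
orientation: [0.999, -0.046, -0.0, 0.0]
contact_force: [0.1, 1.0, -0.2]
finger_gap: 0.0685
grasp_force: 0.0
```

Call:
{"fn": "play_rows", "kwargs": {"plan": [[0.11,0.15,-0.03,0,0,-0.11],[0.22,0.3,-0.06,0,0,-0.21],[0.33,0.45,-0.09,0,0,-0.32],[0.44,0.6,-0.11,0,0,-0.43],[0.542,0.75,-0.14,0,0,-0.53]]}}

```text
clock: 1.6
tcp_pos: [0.5612, -0.0442, 0.1607]
orientation: [0.984, -0.178, -0.0, 0.0]
contact_force: [-0.4, -1.3, 0.5]
finger_gap: 0.0684
grasp_force: 0.0
```

Call:
{"fn": "play_rows", "kwargs": {"plan": [[0,0,-0.12,0,0,0],[0,-0.005,-0.24,0,0,0],[-0.005,-0.01,-0.37,0,0,0],[-0.005,-0.01,-0.5,0,0,0],[-0.005,-0.01,-0.605,0,0,0]]}}

```text
clock: 2.1
tcp_pos: [0.5584, -0.0474, 0.038]
orientation: [0.984, -0.177, -0.001, 0.0]
contact_force: [-0.2, 1.0, -0.3]
finger_gap: 0.0684
grasp_force: 0.0
```

Call:
{"fn": "play_rows", "kwargs": {"plan": [[0,0,0,0,0,0],[0,0,0,0,0,0],[0,0,0,0,0,0],[0,0,0,0,0,0],[0,0,0,0,0,0]], "jaw": 0.3, "force": 40}}

```text
clock: 2.6
tcp_pos: [0.5601, -0.0479, 0.0412]
orientation: [0.984, -0.177, 0.001, 0.0]
contact_force: [-1.2, 0.6, -2.7]
finger_gap: 0.0474
grasp_force: 40.1
```

Call:
{"fn": "play_rows", "kwargs": {"plan": [[0,0,0.03,0,0,0],[0,0,0.08,0,0,0],[0,0,0.14,0,0,0],[0,0,0.2,0,0,0],[0,0,0.25,0,0,0]]}}

```text
clock: 3.1
tcp_pos: [0.5603, -0.0478, 0.0925]
orientation: [0.984, -0.177, 0.001, 0.0]
contact_force: [1.0, -0.5, -3.1]
finger_gap: 0.0473
grasp_force: 40.3
```

Run:
```python
from cell import bot
import cv2
f=bot.grab_frame("scene"); cv2.imwrite("pics/s1.png",cv2.resize(f["color"][180:340,220:420],None,fx=3.5,fy=3.5,interpolation=cv2.INTER_CUBIC))
o=bot.observe();print({k:o[k] for k in("tcp_pos","contact_force","moment","finger_gap","q")})
```

```text
{'tcp_pos': array([ 0.56127041, -0.04796228,  0.09431038]), 'contact_force': array([ 0.33772573, -0.52049359, -1.88841615]), 'moment': array([ 0.01337014, -0.06740378, -0.02267971]), 'finger_gap': 0.04746958348622599, 'q': array([-1.85848275e-01,  1.90422535e-01,  1.56000726e+00, -8.07507237e-05,
        1.38563544e+00,  1.74012682e+00])}
```

View pics/s1.png

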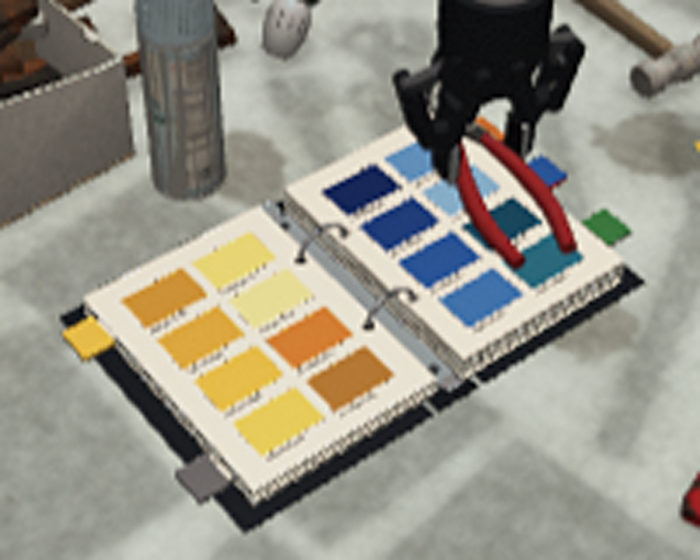

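The pliers are held level and the binder is undisturbed (grips at about (515,255) and (570,240)). Next I'll carry them to the free strip.

Call:
{"fn": "play_rows", "kwargs": {"plan": [[0.03,-0.12,0,0,0,0.1],[0.07,-0.28,0,0,0,0.2],[0.12,-0.44,0,0,0,0.3],[0.18,-0.6,0,0,0,0.4],[0.223,-0.725,0,0,0,0.49]]}}

```text
clock: 3.65
tcp_pos: [0.6047, -0.1947, 0.0906]
orientation: [0.999, -0.055, 0.0, 0.0]
contact_force: [0.5, 0.7, -3.6]
finger_gap: 0.0472
grasp_force: 40.3
```

Call:
{"fn": "play_rows", "kwargs": {"plan": [[0,0,-0.08,0,0,0],[0,0,-0.17,0,0,0],[0,0,-0.25,0,0,0],[0,0,-0.31,0,0,0],[0,0,-0.35,0,0,0]]}}

```text
clock: 4.15
tcp_pos: [0.6033, -0.1917, 0.0184]
orientation: [0.998, -0.055, -0.001, -0.0]
contact_force: [-1.6, -0.1, -3.2]
finger_gap: 0.0471
grasp_force: 40.4
```

Call:
{"fn": "play_rows", "kwargs": {"plan": [[0,0,-0.005,0,0,0],[0,0,-0.01,0,0,0],[0,0,-0.015,0,0,0],[0,0,-0.02,0,0,0],[0,0,-0.025,0,0,0]]}}

```text
clock: 4.65
tcp_pos: [0.6046, -0.1929, 0.016]
orientation: [0.998, -0.055, 0.001, 0.0]
contact_force: [-0.4, 0.3, -2.0]
finger_gap: 0.0469
grasp_force: 40.4
```

Call:
{"fn": "play_rows", "kwargs": {"plan": [[0,0,-0.003,0,0,0],[0,0,-0.003,0,0,0],[0,0,-0.003,0,0,0],[0,0,-0.003,0,0,0],[0,0,-0.003,0,0,0]]}}

```text
clock: 5.15
tcp_pos: [0.6042, -0.1927, 0.0148]
orientation: [0.998, -0.055, 0.0, 0.0]
contact_force: [-0.4, -1.1, -2.8]
finger_gap: 0.047
grasp_force: 40.4
```

Call:
{"fn": "play_rows", "kwargs": {"plan": [[0,0,0,0,0,0],[0,0,0,0,0,0],[0,0,0,0,0,0],[0,0,0,0,0,0],[0,0,0.02,0,0,0]], "jaw": 0.68}}

```text
clock: 5.65
tcp_pos: [0.6038, -0.1925, 0.0185]
orientation: [0.998, -0.055, -0.0, -0.0]
contact_force: [-0.0, -0.7, 0.6]
finger_gap: 0.0581
grasp_force: 0.0
```

Call:
{"fn": "play_rows", "kwargs": {"plan": [[0,0,0.1,0,0,0],[0,0,0.25,0,0,0],[0,0,0.4,0,0,0],[0,0,0.5,0,0,0],[0,0,0.55,0,0,0]]}}

```text
clock: 6.15
tcp_pos: [0.6054, -0.1932, 0.1323]
orientation: [0.998, -0.055, 0.002, 0.001]
contact_force: [0.4, -0.5, 0.4]
finger_gap: 0.0581
grasp_force: 0.0
```

Call:
{"fn": "play_rows", "kwargs": {"plan": [[0,0,0,0,0,0.2],[-0.01,0.02,0,0,0,0.4],[-0.03,0.04,0,0,0,0.6],[-0.04,0.06,0,0,0,0.785],[-0.054,0.082,0,0,0,0.785]], "jaw": 0.58}}

```text
clock: 6.65
tcp_pos: [0.5928, -0.176, 0.1279]
orientation: [0.99, 0.141, -0.001, -0.0]
contact_force: [0.4, -0.6, 0.1]
finger_gap: 0.0495
grasp_force: 0.0
```

Call:
{"fn": "play_rows", "kwargs": {"plan": [[0,0,0,0,0,0.2],[-0.01,0.02,0,0,0,0.4],[-0.03,0.04,0,0,0,0.6],[-0.04,0.06,0,0,0,0.785],[-0.054,0.082,0,0,0,0.785]]}}

```text
clock: 7.15
tcp_pos: [0.5822, -0.1595, 0.1282]
orientation: [0.944, 0.33, -0.0, -0.0]
contact_force: [-1.1, 0.4, 0.5]
finger_gap: 0.0496
grasp_force: 0.0
```

Call:
{"fn": "play_rows", "kwargs": {"plan": [[0,0,0,0,0,0.2],[-0.01,0.02,0,0,0,0.4],[-0.03,0.04,0,0,0,0.6],[-0.04,0.06,0,0,0,0.785],[-0.054,0.082,0,0,0,0.785]]}}

```text
clock: 7.65
tcp_pos: [0.5714, -0.1431, 0.1285]
orientation: [0.862, 0.507, -0.0, -0.0]
contact_force: [0.1, 0.2, -0.7]
finger_gap: 0.0495
grasp_force: 0.0
```

Call:
{"fn": "play_rows", "kwargs": {"plan": [[0,0,-0.05,0,0,0.2],[-0.01,0.02,-0.1,0,0,0.4],[-0.03,0.04,-0.2,0,0,0.6],[-0.04,0.06,-0.3,0,0,0.785],[-0.053,0.081,-0.35,0,0,0.785]]}}

```text
clock: 8.15
tcp_pos: [0.5597, -0.1266, 0.0566]
orientation: [0.747, 0.665, -0.001, -0.001]
contact_force: [0.1, -0.7, -0.2]
finger_gap: 0.0495
grasp_force: 0.0
```

Run:
```python
from cell import bot
import cv2
f=bot.grab_frame("scene"); cv2.imwrite("pics/s2.png",cv2.resize(f["color"][160:310,290:440],None,fx=4,fy=4,interpolation=cv2.INTER_CUBIC))
o=bot.observe();print({k:o[k] for k in("tcp_pos","orientation","finger_gap","q")})
```

```text
{'tcp_pos': array([ 0.5585988 , -0.12563504,  0.05522421]), 'orientation': array([ 0.74666938,  0.66518745, -0.00141713, -0.00291304]), 'finger_gap': 0.04946822409029534, 'q': array([-3.20493428e-01,  2.53076683e-01,  1.56784631e+00,  4.65492444e-04,
        1.32713285e+00, -2.05309895e-01])}
```

View pics/s2.png

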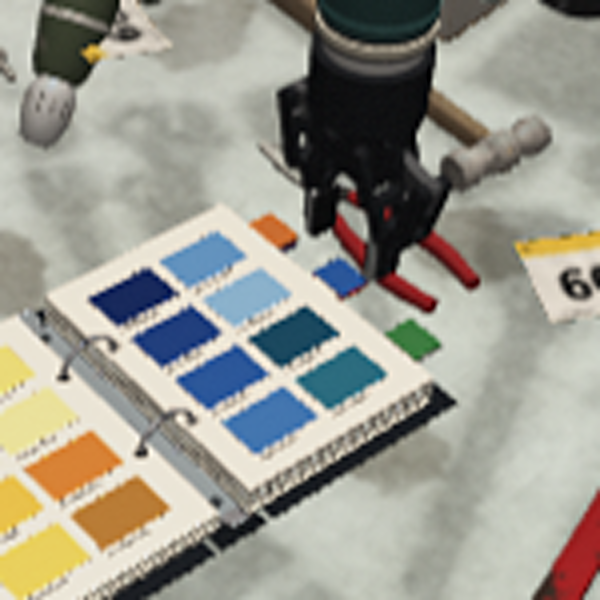

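The fingers (at (318,225) and (378,265)) straddle the blue tab at (338,277), still above it. The pliers lie clear to its right. Next I'll lower and grip.

Call:
{"fn": "play_rows", "kwargs": {"plan": [[0,0,-0.04,0,0,0],[0,0,-0.08,0,0,0],[0,0,-0.12,0,0,0],[0,0,-0.15,0,0,0],[0,0,-0.172,0,0,0]]}}

```text
clock: 8.7
tcp_pos: [0.5611, -0.1274, 0.0237]
orientation: [0.745, 0.667, -0.0, -0.0]
contact_force: [1.1, 0.5, 0.3]
finger_gap: 0.0492
grasp_force: 0.0
```

Call:
{"fn": "play_rows", "kwargs": {"plan": [[0,0,0,0,0,0],[0,0,0,0,0,0],[0,0,0,0,0,0],[0,0,0,0,0,0],[0,0,0,0,0,0]], "jaw": 0.2, "force": 30}}

```text
clock: 9.2
tcp_pos: [0.5613, -0.1274, 0.0246]
orientation: [0.745, 0.667, 0.0, 0.0]
contact_force: [-0.0, 0.4, -0.2]
finger_gap: 0.0292
grasp_force: 30.0
```

Run:
```python
import numpy as np
r=.183; yb=np.array([.1092,.994])
def tab(th): return np.r_[-r*np.cos(th)*yb, r*np.sin(th)]
# 11 calls: finer at start and end
ths=np.radians(np.r_[0,8,22,40,58,76,94,112,130,148,162,172,177,180])
for a,b in zip(ths,ths[1:]):
    k=np.linspace(a,b,6)[1:]
    print(np.degrees([a,b]).round(),[[*((tab(t)-tab(a))/.2).round(3).tolist(),0,0,0] for t in k])
```

```text
[0. 8.] [[0.0, 0.0, 0.026, 0, 0, 0], [0.0, 0.001, 0.051, 0, 0, 0], [0.0, 0.003, 0.077, 0, 0, 0], [0.001, 0.006, 0.102, 0, 0, 0], [0.001, 0.009, 0.127, 0, 0, 0]]
[ 8. 22.] [[0.001, 0.007, 0.044, 0, 0, 0], [0.002, 0.017, 0.088, 0, 0, 0], [0.003, 0.028, 0.131, 0, 0, 0], [0.005, 0.042, 0.174, 0, 0, 0], [0.006, 0.057, 0.215, 0, 0, 0]]
[22. 40.] [[0.003, 0.023, 0.053, 0, 0, 0], [0.005, 0.049, 0.104, 0, 0, 0], [0.009, 0.079, 0.153, 0, 0, 0], [0.012, 0.111, 0.2, 0, 0, 0], [0.016, 0.147, 0.245, 0, 0, 0]]
[40. 58.] [[0.004, 0.038, 0.043, 0, 0, 0], [0.009, 0.079, 0.083, 0, 0, 0], [0.013, 0.122, 0.121, 0, 0, 0], [0.018, 0.167, 0.156, 0, 0, 0], [0.024, 0.215, 0.188, 0, 0, 0]]
[58. 76.] [[0.005, 0.049, 0.029, 0, 0, 0], [0.011, 0.1, 0.055, 0, 0, 0], [0.017, 0.153, 0.077, 0, 0, 0], [0.023, 0.207, 0.096, 0, 0, 0], [0.029, 0.262, 0.112, 0, 0, 0]]
[76. 94.] [[0.006, 0.056, 0.012, 0, 0, 0], [0.012, 0.112, 0.021, 0, 0, 0], [0.019, 0.169, 0.026, 0, 0, 0], [0.025, 0.226, 0.027, 0, 0, 0], [0.031, 0.283, 0.025, 0, 0, 0]]
[ 94. 112.] [[0.006, 0.057, -0.006, 0, 0, 0], [0.012, 0.113, -0.015, 0, 0, 0], [0.019, 0
[... 435 characters left out ...]
 0, 0]]
[148. 162.] [[0.002, 0.023, -0.038, 0, 0, 0], [0.005, 0.043, -0.078, 0, 0, 0], [0.007, 0.062, -0.119, 0, 0, 0], [0.009, 0.079, -0.16, 0, 0, 0], [0.01, 0.094, -0.202, 0, 0, 0]]
[162. 172.] [[0.001, 0.009, -0.031, 0, 0, 0], [0.002, 0.017, -0.061, 0, 0, 0], [0.003, 0.025, -0.093, 0, 0, 0], [0.003, 0.031, -0.124, 0, 0, 0], [0.004, 0.036, -0.155, 0, 0, 0]]
[172. 177.] [[0.0, 0.002, -0.016, 0, 0, 0], [0.0, 0.004, -0.032, 0, 0, 0], [0.001, 0.005, -0.048, 0, 0, 0], [0.001, 0.007, -0.064, 0, 0, 0], [0.001, 0.008, -0.079, 0, 0, 0]]
[177. 180.] [[0.0, 0.0, -0.01, 0, 0, 0], [0.0, 0.001, -0.019, 0, 0, 0], [0.0, 0.001, -0.029, 0, 0, 0], [0.0, 0.001, -0.038, 0, 0, 0], [0.0, 0.001, -0.048, 0, 0, 0]]
```

The tab is held (gap 29 mm). I'll lift it slowly along the arc and watch the force.

Call:
{"fn": "play_rows", "kwargs": {"plan": [[0,0,0.026,0,0,0],[0,0.001,0.051,0,0,0],[0,0.003,0.077,0,0,0],[0.001,0.006,0.102,0,0,0],[0.001,0.009,0.127,0,0,0]]}}

```text
clock: 9.7
tcp_pos: [0.5614, -0.1254, 0.0502]
orientation: [0.745, 0.667, 0.0, 0.0]
contact_force: [0.6, 0.6, -2.1]
finger_gap: 0.0292
grasp_force: 29.9
```

Call:
{"fn": "play_rows", "kwargs": {"plan": [[0.001,0.007,0.044,0,0,0],[0.002,0.017,0.088,0,0,0],[0.003,0.028,0.131,0,0,0],[0.005,0.042,0.174,0,0,0],[0.006,0.057,0.215,0,0,0]]}}

```text
clock: 10.2
tcp_pos: [0.5627, -0.1138, 0.0936]
orientation: [0.745, 0.667, 0.0, 0.0]
contact_force: [-0.6, 1.3, -2.7]
finger_gap: 0.029
grasp_force: 30.6
```

Run:
```python
from cell import bot
import cv2
f=bot.grab_frame("scene"); cv2.imwrite("pics/s3.png",cv2.resize(f["color"][160:310,270:430],None,fx=4,fy=4,interpolation=cv2.INTER_CUBIC))
```

```text
(no output)
```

View pics/s3.png

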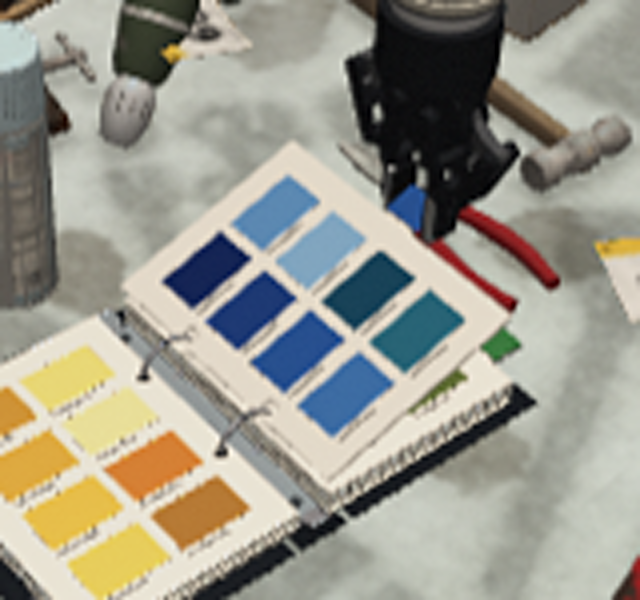

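Only the blue card rises: its tab is gripped at (410,205) and the green tab stays down at (500,345). I'll continue round the arc.

Call:
{"fn": "play_rows", "kwargs": {"plan": [[0.003,0.023,0.053,0,0,0],[0.005,0.049,0.104,0,0,0],[0.009,0.079,0.153,0,0,0],[0.012,0.111,0.2,0,0,0],[0.016,0.147,0.245,0,0,0]]}}

```text
clock: 10.75
tcp_pos: [0.5659, -0.0843, 0.1427]
orientation: [0.745, 0.667, 0.0, 0.0]
contact_force: [-0.6, -0.2, -3.0]
finger_gap: 0.0293
grasp_force: 31.6
```

Call:
{"fn": "play_rows", "kwargs": {"plan": [[0.004,0.038,0.043,0,0,0],[0.009,0.079,0.083,0,0,0],[0.013,0.122,0.121,0,0,0],[0.018,0.167,0.156,0,0,0],[0.024,0.215,0.188,0,0,0]]}}

```text
clock: 11.25
tcp_pos: [0.5706, -0.041, 0.1799]
orientation: [0.745, 0.667, -0.0, 0.0]
contact_force: [-0.2, -0.6, -3.0]
finger_gap: 0.0291
grasp_force: 31.5
```

Call:
{"fn": "play_rows", "kwargs": {"plan": [[0.005,0.049,0.029,0,0,0],[0.011,0.1,0.055,0,0,0],[0.017,0.153,0.077,0,0,0],[0.023,0.207,0.096,0,0,0],[0.029,0.262,0.112,0,0,0]]}}

```text
clock: 11.75
tcp_pos: [0.5764, 0.0115, 0.2021]
orientation: [0.745, 0.667, -0.0, 0.0]
contact_force: [0.8, -0.5, -2.5]
finger_gap: 0.0292
grasp_force: 31.6
```

Call:
{"fn": "play_rows", "kwargs": {"plan": [[0.006,0.056,0.012,0,0,0],[0.012,0.112,0.021,0,0,0],[0.019,0.169,0.026,0,0,0],[0.025,0.226,0.027,0,0,0],[0.031,0.283,0.025,0,0,0]]}}

```text
clock: 12.25
tcp_pos: [0.5827, 0.0682, 0.2069]
orientation: [0.745, 0.667, 0.0, 0.0]
contact_force: [0.2, -1.6, -2.5]
finger_gap: 0.0289
grasp_force: 32.0
```

Call:
{"fn": "play_rows", "kwargs": {"plan": [[0.006,0.057,-0.006,0,0,0],[0.012,0.113,-0.015,0,0,0],[0.019,0.169,-0.028,0,0,0],[0.025,0.224,-0.045,0,0,0],[0.03,0.277,-0.064,0,0,0]]}}

```text
clock: 12.75
tcp_pos: [0.5887, 0.1237, 0.1937]
orientation: [0.745, 0.667, 0.0, 0.0]
contact_force: [-0.5, -1.7, -0.5]
finger_gap: 0.0294
grasp_force: 30.7
```

Run:
```python
from cell import bot
import cv2
f=bot.grab_frame("scene"); cv2.imwrite("pics/s4.png",cv2.resize(f["color"][130:330,240:440],None,fx=3,fy=3,interpolation=cv2.INTER_CUBIC))
```

```text
(no output)
```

View pics/s4.png

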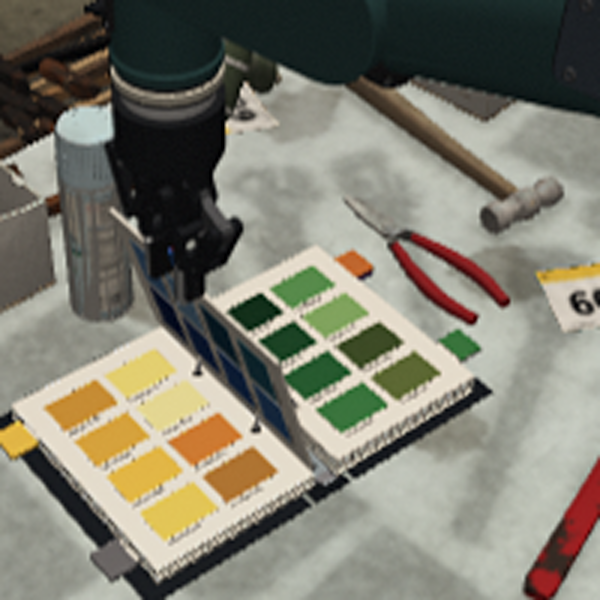

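The card is past vertical, green stays flat and the pliers lie on the bench at about (430,260). I'll lower the card along the rest of the arc.

Call:
{"fn": "play_rows", "kwargs": {"plan": [[0.006,0.052,-0.023,0,0,0],[0.011,0.103,-0.05,0,0,0],[0.017,0.152,-0.079,0,0,0],[0.022,0.199,-0.112,0,0,0],[0.027,0.244,-0.147,0,0,0]]}}

```text
clock: 13.3
tcp_pos: [0.5943, 0.1731, 0.1646]
orientation: [0.745, 0.667, 0.001, -0.0]
contact_force: [0.4, 1.6, 4.1]
finger_gap: 0.0288
grasp_force: 29.3
```

Call:
{"fn": "play_rows", "kwargs": {"plan": [[0.005,0.043,-0.038,0,0,0],[0.009,0.083,-0.079,0,0,0],[0.013,0.12,-0.123,0,0,0],[0.017,0.155,-0.168,0,0,0],[0.021,0.187,-0.216,0,0,0]]}}

```text
clock: 13.8
tcp_pos: [0.5988, 0.2111, 0.1219]
orientation: [0.745, 0.667, 0.002, -0.0]
contact_force: [0.0, 6.2, 4.5]
finger_gap: 0.0286
grasp_force: 29.8
```

Call:
{"fn": "play_rows", "kwargs": {"plan": [[0.002,0.023,-0.038,0,0,0],[0.005,0.043,-0.078,0,0,0],[0.007,0.062,-0.119,0,0,0],[0.009,0.079,-0.16,0,0,0],[0.01,0.094,-0.202,0,0,0]]}}

```text
clock: 14.3
tcp_pos: [0.6009, 0.2311, 0.0814]
orientation: [0.745, 0.667, 0.003, -0.001]
contact_force: [0.3, 7.9, 4.6]
finger_gap: 0.0289
grasp_force: 32.4
```

Call:
{"fn": "play_rows", "kwargs": {"plan": [[0.001,0.009,-0.031,0,0,0],[0.002,0.017,-0.061,0,0,0],[0.003,0.025,-0.093,0,0,0],[0.003,0.031,-0.124,0,0,0],[0.004,0.036,-0.155,0,0,0]]}}

```text
clock: 14.8
tcp_pos: [0.6015, 0.238, 0.0499]
orientation: [0.745, 0.667, 0.003, -0.001]
contact_force: [1.1, 8.2, 2.9]
finger_gap: 0.029
grasp_force: 35.0
```

The card is pushing the tool outward at 8 N, so I'll ease 2 mm outward while lowering the rest.

Call:
{"fn": "play_rows", "kwargs": {"plan": [[0.001,0.007,-0.016,0,0,0],[0.001,0.01,-0.032,0,0,0],[0.002,0.014,-0.048,0,0,0],[0.002,0.017,-0.064,0,0,0],[0.002,0.018,-0.079,0,0,0]]}}

```text
clock: 15.3
tcp_pos: [0.6014, 0.2397, 0.0334]
orientation: [0.745, 0.667, 0.001, -0.0]
contact_force: [1.5, 4.8, 1.4]
finger_gap: 0.0286
grasp_force: 35.7
```

Call:
{"fn": "play_rows", "kwargs": {"plan": [[0,0,-0.01,0,0,0],[0,0.001,-0.019,0,0,0],[0,0.001,-0.027,0,0,0],[0,0.001,-0.033,0,0,0],[0,0.001,-0.038,0,0,0]]}}

```text
clock: 15.8
tcp_pos: [0.6014, 0.2398, 0.0259]
orientation: [0.745, 0.667, 0.001, -0.001]
contact_force: [1.0, 5.9, 1.1]
finger_gap: 0.029
grasp_force: 36.1
```

Run:
```python
from cell import bot
import cv2
f=bot.grab_frame("scene"); cv2.imwrite("pics/s5.png",cv2.resize(f["color"][180:340,220:400],None,fx=3.7,fy=3.7,interpolation=cv2.INTER_CUBIC))
o=bot.observe();print({k:o[k] for k in("tcp_pos","contact_force","moment","finger_gap")})
```

```text
{'tcp_pos': array([0.60135176, 0.23984474, 0.0257008 ]), 'contact_force': array([0.83247889, 5.59882689, 0.52543692]), 'moment': array([ 0.59181679, -0.18725123,  0.04866029]), 'finger_gap': 0.029357230730527675}
```

View pics/s5.png

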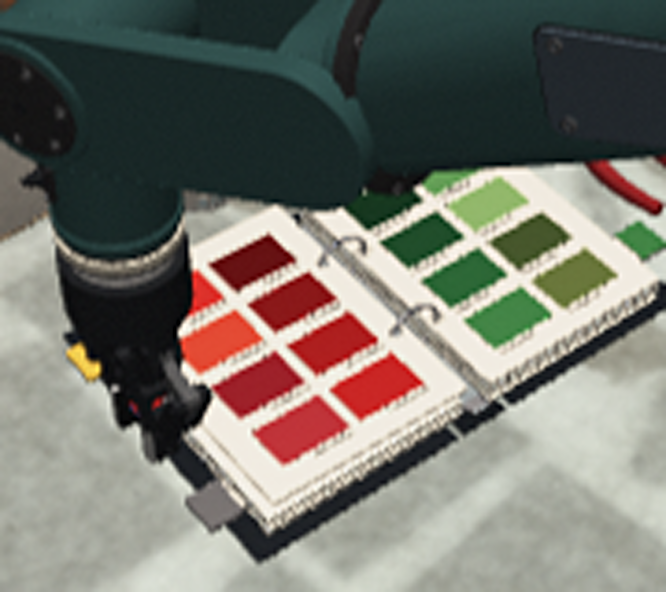

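The card is red side up and within about 2 mm of flat on the left page, with green uncovered. I'll lower the last bit, release and rise.

Call:
{"fn": "play_rows", "kwargs": {"plan": [[0,0.004,-0.003,0,0,0],[0,0.008,-0.006,0,0,0],[0,0.008,-0.009,0,0,0],[0,0.008,-0.012,0,0,0],[0,0.008,-0.012,0,0,0]]}}

```text
clock: 16.35
tcp_pos: [0.6012, 0.2402, 0.0238]
orientation: [0.745, 0.667, -0.0, -0.0]
contact_force: [-0.4, 3.1, 1.2]
finger_gap: 0.0289
grasp_force: 36.1
```

Call:
{"fn": "play_rows", "kwargs": {"plan": [[0,0,0,0,0,0],[0,0,0,0,0,0],[0,0,0,0,0,0],[0,0,0,0,0,0],[0,0,0,0,0,0]], "jaw": 0.58}}

```text
clock: 16.85
tcp_pos: [0.6013, 0.2401, 0.024]
orientation: [0.745, 0.667, -0.0, 0.0]
contact_force: [-0.2, -0.3, -0.7]
finger_gap: 0.0494
grasp_force: 0.0
```

Call:
{"fn": "play_rows", "kwargs": {"plan": [[0,0,0.1,0,0,0],[0,0,0.25,0,0,0],[0,0,0.4,0,0,0],[0,0,0.55,0,0,0],[0,0,0.6,0,0,0]]}}

```text
clock: 17.35
tcp_pos: [0.6032, 0.2408, 0.1488]
orientation: [0.745, 0.667, 0.003, 0.002]
contact_force: [0.5, -0.6, 1.2]
finger_gap: 0.0492
grasp_force: 0.0
```

Call:
{"fn": "play_rows", "kwargs": {"plan": [[0,-0.11,0,0,0,-0.2],[0,-0.22,0,0,0,-0.4],[0,-0.33,0,0,0,-0.6],[0,-0.44,0,0,0,-0.785],[0.003,-0.541,0,0,0,-0.785]]}}

```text
clock: 17.85
tcp_pos: [0.6013, 0.1311, 0.1427]
orientation: [0.861, 0.508, -0.001, -0.0]
contact_force: [-0.1, 0.7, 0.7]
finger_gap: 0.0495
grasp_force: 0.0
```

Call:
{"fn": "play_rows", "kwargs": {"plan": [[0,-0.11,0,0,0,-0.2],[0,-0.22,0,0,0,-0.4],[0,-0.33,0,0,0,-0.6],[0,-0.44,0,0,0,-0.785],[0.003,-0.541,0,0,0,-0.785]]}}

```text
clock: 18.35
tcp_pos: [0.6019, 0.0229, 0.1427]
orientation: [0.944, 0.33, -0.001, -0.0]
contact_force: [-1.1, 0.1, 0.2]
finger_gap: 0.0495
grasp_force: 0.0
```

Call:
{"fn": "play_rows", "kwargs": {"plan": [[0,-0.11,0,0,0,-0.2],[0,-0.22,0,0,0,-0.4],[0,-0.33,0,0,0,-0.6],[0,-0.44,0,0,0,-0.785],[0.004,-0.541,0,0,0,-0.785]]}}

```text
clock: 18.85
tcp_pos: [0.6027, -0.0852, 0.1427]
orientation: [0.99, 0.14, -0.001, -0.0]
contact_force: [1.0, 1.0, 0.6]
finger_gap: 0.0497
grasp_force: 0.0
```

Call:
{"fn": "play_rows", "kwargs": {"plan": [[0,-0.11,0,0,0,-0.2],[0,-0.22,0,0,0,-0.4],[0,-0.33,0,0,0,-0.6],[0,-0.44,0,0,0,-0.785],[0.004,-0.541,0,0,0,-0.785]], "jaw": 0.68}}

```text
clock: 19.35
tcp_pos: [0.6036, -0.1934, 0.1428]
orientation: [0.998, -0.055, -0.001, -0.0]
contact_force: [-0.1, -0.3, 0.3]
finger_gap: 0.0579
grasp_force: 0.0
```

Run:
```python
from cell import bot
import cv2,numpy as np
f=bot.grab_frame("scene"); g=bot.grab_frame("top")
a=cv2.resize(f["color"][180:340,220:420],(500,400),interpolation=cv2.INTER_CUBIC)
b=cv2.resize(g["color"][185:305,230:420],(634,400),interpolation=cv2.INTER_CUBIC)[:,:]
b=cv2.resize(g["color"][185:305,230:420],(475,300),interpolation=cv2.INTER_CUBIC)
c=np.zeros((600,790,3),np.uint8); c[:300,:475]=b; c[300:,:375]=cv2.resize(a,(375,300)); 
c[150:450,480:780]=cv2.resize(f["color"][190:260,340:410],(300,300),interpolation=cv2.INTER_CUBIC)
cv2.imwrite("pics/s6.png",c)
print([bot.observe()[k] for k in("tcp_pos","orientation")])
```

```text
[array([ 0.603661  , -0.19501928,  0.14299458]), array([ 9.98451009e-01, -5.56326413e-02, -7.03544657e-04,  3.10420600e-04])]
```

View pics/s6.png

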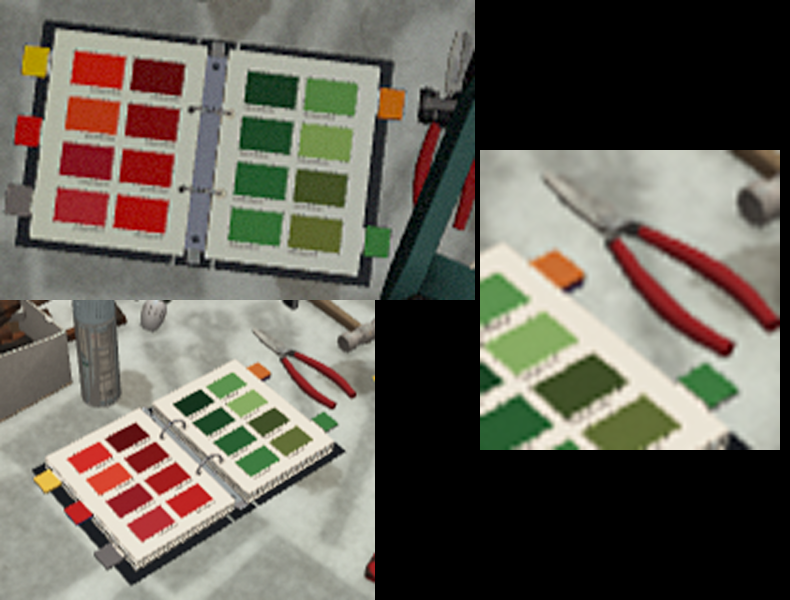

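The card lies flat, red up with its tab at (28,130) in the top view. The green card is untouched and the pliers are flat on the bench. I'll check the pliers' position from the zoomed inset: tip (545,178), grip ends (728,350) and (775,325).

Run:
```python
from geo import *
s=pickle.load(open("scene0.pkl","rb"))
X=unproj(s,crop([(65,28),(248,200),(295,175)],300/70,[340,190]),.007);e=(X[1]+X[2])/2;d=X[0]-e
print(X.round(4),np.linalg.norm(d),np.arctan2(d[1],d[0]),(X[0]+e)/2)
```

```text
[[ 0.7049 -0.2031  0.007 ]
 [ 0.5107 -0.1631  0.007 ]
 [ 0.5045 -0.2024  0.007 ]] 0.1983188816209452 -0.1029468780333317 [ 0.60621748 -0.19294564  0.007     ]
```

Call:
{"fn": "play_rows", "kwargs": {"plan": [[0,0,-0.15,0,0,0],[0,0,-0.3,0,0,0],[0,0,-0.45,0,0,0],[0,0,-0.57,0,0,0],[0,0,-0.643,0,0,0]]}}

```text
clock: 19.95
tcp_pos: [0.6026, -0.191, 0.0124]
orientation: [0.999, -0.054, -0.002, -0.001]
contact_force: [0.0, -0.3, -0.1]
finger_gap: 0.0579
grasp_force: 0.0
```

Call:
{"fn": "play_rows", "kwargs": {"plan": [[0,0,0,0,0,0],[0,0,0,0,0,0],[0,0,0,0,0,0],[0,0,0,0,0,0],[0,0,0,0,0,0]], "jaw": 0.3, "force": 40}}

```text
clock: 20.45
tcp_pos: [0.6046, -0.1926, 0.0164]
orientation: [0.998, -0.055, 0.001, 0.0]
contact_force: [-0.2, 0.2, -3.2]
finger_gap: 0.0485
grasp_force: 40.3
```

Call:
{"fn": "play_rows", "kwargs": {"plan": [[0,0,0.04,0,0,0],[0,0,0.12,0,0,0],[0,0,0.25,0,0,0],[0,0,0.4,0,0,0],[0,0,0.5,0,0,0]]}}

```text
clock: 20.95
tcp_pos: [0.6055, -0.193, 0.1202]
orientation: [0.998, -0.055, 0.003, 0.001]
contact_force: [1.1, 0.1, -3.4]
finger_gap: 0.0488
grasp_force: 40.6
```

Run:
```python
from geo import *
t=pickle.load(open("top0.pkl","rb"))
X=unproj(t,crop([(72,50),(185,62),(167,234),(53,222)],2.5,[230,185]),.0255);print(X.round(4),X.mean(0))
```

```text
[[0.6825 0.1889 0.0255]
 [0.6712 0.0757 0.0255]
 [0.4992 0.0922 0.0255]
 [0.5106 0.2052 0.0255]] [0.59085729 0.14048731 0.0255    ]
```

Call:
{"fn": "play_rows", "kwargs": {"plan": [[0,0.12,0,0,0,0],[-0.005,0.29,0,0,0,0],[-0.01,0.48,0,0,0,0],[-0.015,0.66,0,0,0,0],[-0.02,0.833,0,0,0,0]]}}

```text
clock: 21.45
tcp_pos: [0.6005, -0.0245, 0.1177]
orientation: [0.998, -0.055, 0.001, 0.0]
contact_force: [-0.2, 0.1, -3.1]
finger_gap: 0.0487
grasp_force: 40.6
```

Call:
{"fn": "play_rows", "kwargs": {"plan": [[0,0.18,0,0,0,0],[-0.005,0.37,0,0,0,0],[-0.01,0.55,0,0,0,0],[-0.015,0.72,0,0,0,0],[-0.02,0.833,0,0,0,0]]}}

```text
clock: 21.95
tcp_pos: [0.5963, 0.1434, 0.1177]
orientation: [0.999, -0.054, 0.001, -0.001]
contact_force: [0.4, -1.2, -2.8]
finger_gap: 0.0487
grasp_force: 40.6
```

Call:
{"fn": "play_rows", "kwargs": {"plan": [[0,0,-0.06,0,0,0],[0,0,-0.14,0,0,0],[0,0,-0.22,0,0,0],[0,0,-0.3,0,0,0],[0,0,-0.345,0,0,0]]}}

```text
clock: 22.45
tcp_pos: [0.5951, 0.1399, 0.0443]
orientation: [0.998, -0.056, -0.002, 0.0]
contact_force: [-0.4, 0.3, -3.7]
finger_gap: 0.0488
grasp_force: 40.7
```

Call:
{"fn": "play_rows", "kwargs": {"plan": [[0,0,-0.005,0,0,0],[0,0,-0.01,0,0,0],[0,0,-0.015,0,0,0],[0,0,-0.02,0,0,0],[0,0,-0.024,0,0,0]]}}

```text
clock: 22.95
tcp_pos: [0.5966, 0.1408, 0.0424]
orientation: [0.998, -0.055, 0.001, -0.0]
contact_force: [0.5, -0.6, -3.1]
finger_gap: 0.0487
grasp_force: 40.7
```

Call:
{"fn": "play_rows", "kwargs": {"plan": [[0,0,-0.002,0,0,0],[0,0,-0.004,0,0,0],[0,0,-0.006,0,0,0],[0,0,-0.006,0,0,0],[0,0,-0.006,0,0,0]]}}

```text
clock: 23.45
tcp_pos: [0.5962, 0.1407, 0.0406]
orientation: [0.998, -0.055, 0.0, 0.0]
contact_force: [-0.1, -0.0, -2.1]
finger_gap: 0.0485
grasp_force: 40.7
```

Call:
{"fn": "play_rows", "kwargs": {"plan": [[0,0,-0.002,0,0,0],[0,0,-0.003,0,0,0],[0,0,-0.004,0,0,0],[0,0,-0.004,0,0,0],[0,0,-0.004,0,0,0]]}}

```text
clock: 23.95
tcp_pos: [0.5962, 0.1407, 0.0397]
orientation: [0.998, -0.055, -0.0, 0.0]
contact_force: [0.6, 0.0, -3.3]
finger_gap: 0.0486
grasp_force: 40.7
```

Call:
{"fn": "play_rows", "kwargs": {"plan": [[0,0,-0.002,0,0,0],[0,0,-0.003,0,0,0],[0,0,-0.004,0,0,0],[0,0,-0.005,0,0,0],[0,0,-0.005,0,0,0]]}}

```text
clock: 24.45
tcp_pos: [0.5961, 0.1407, 0.0387]
orientation: [0.998, -0.055, -0.0, 0.0]
contact_force: [0.0, -0.3, -2.9]
finger_gap: 0.0486
grasp_force: 40.7
```

Call:
{"fn": "play_rows", "kwargs": {"plan": [[0,0,-0.002,0,0,0],[0,0,-0.003,0,0,0],[0,0,-0.004,0,0,0],[0,0,-0.005,0,0,0],[0,0,-0.005,0,0,0]]}}

```text
clock: 24.95
tcp_pos: [0.5961, 0.1407, 0.0377]
orientation: [0.998, -0.055, -0.0, 0.0]
contact_force: [-0.0, 0.9, -2.9]
finger_gap: 0.0483
grasp_force: 40.7
```

Run:
```python
from cell import bot
import numpy as np
F=[]
for i in range(8):
    bot.grab_frame("top"); o=bot.observe(); F.append(np.r_[o["contact_force"],o["moment"],o["tcp_pos"]])
print(np.mean(F,0).round(4),np.std(F,0).round(3))
```

```text
[-0.0936  0.0583 -2.9551 -0.0107 -0.0431 -0.0053  0.5962  0.1407  0.0377] [0.655 0.473 0.749 0.033 0.014 0.03  0.    0.    0.   ]
```

Call:
{"fn": "play_rows", "kwargs": {"plan": [[0,0,-0.001,0,0,0],[0,0,-0.002,0,0,0],[0,0,-0.003,0,0,0],[0,0,-0.004,0,0,0],[0,0,-0.004,0,0,0]]}}

```text
clock: 25.85
tcp_pos: [0.5963, 0.1407, 0.0372]
orientation: [0.998, -0.055, 0.0, 0.0]
contact_force: [0.3, 0.1, -1.7]
finger_gap: 0.0487
grasp_force: 40.7
```

```bash
cat > avg.py <<'E'
from cell import bot
import numpy as np
F=[]
for i in range(6):
    bot.grab_frame("top"); o=bot.observe(); F.append(np.r_[o["contact_force"],o["moment"],o["tcp_pos"]])
print(np.mean(F,0).round(4))
E
python3 avg.py
```

```text
[ 0.005  -0.455  -1.1811 -0.0397  0.0095  0.0128  0.5963  0.1407  0.0372]
```

Contact is starting: the supported weight has dropped from about 3.0 N to 1.2 N. I'll go 0.4 mm further, then release.

Call:
{"fn": "play_rows", "kwargs": {"plan": [[0,0,-0.001,0,0,0],[0,0,-0.002,0,0,0],[0,0,-0.002,0,0,0],[0,0,-0.002,0,0,0],[0,0,-0.002,0,0,0]]}}

```text
clock: 26.65
tcp_pos: [0.5963, 0.1407, 0.0371]
orientation: [0.998, -0.055, 0.0, 0.0]
contact_force: [-1.9, -1.5, 3.4]
finger_gap: 0.0486
grasp_force: 40.8
```

Call:
{"fn": "play_rows", "kwargs": {"plan": [[0,0,0,0,0,0],[0,0,0,0,0,0],[0,0,0,0,0,0],[0,0,0,0,0,0],[0,0,0.01,0,0,0]], "jaw": 0.8}}

```text
clock: 27.15
tcp_pos: [0.5959, 0.1407, 0.0381]
orientation: [0.998, -0.055, -0.0, 0.0]
contact_force: [0.1, 0.6, -0.6]
finger_gap: 0.0684
grasp_force: 0.0
```

Call:
{"fn": "play_rows", "kwargs": {"plan": [[0,0,0.08,0,0,0],[0,0,0.2,0,0,0],[0,0,0.4,0,0,0],[0,0,0.6,0,0,0],[0,0,0.75,0,0,0]]}}

```text
clock: 27.65
tcp_pos: [0.597, 0.1409, 0.1935]
orientation: [0.998, -0.055, 0.003, -0.0]
contact_force: [0.2, 0.1, 0.9]
finger_gap: 0.0684
grasp_force: 0.0
```

Call:
{"fn": "play_rows", "kwargs": {"plan": [[0,-0.12,0,0,0,0],[0,-0.32,0,0,0,0],[-0.05,-0.55,0,0,0,0],[-0.1,-0.78,0,0,0,0],[-0.15,-0.95,0,0,0,0]]}}

```text
clock: 28.15
tcp_pos: [0.5658, -0.0518, 0.1903]
orientation: [0.998, -0.056, 0.001, 0.001]
contact_force: [-0.5, -0.6, 0.5]
finger_gap: 0.0681
grasp_force: 0.0
```

Call:
{"fn": "play_rows", "kwargs": {"plan": [[0,-0.2,0,0,0,0],[0,-0.4,0,0,0,0],[-0.05,-0.6,0,0,0,0],[-0.1,-0.8,0,0,0,0],[-0.15,-0.95,0,0,0,0]]}}

```text
clock: 28.65
tcp_pos: [0.5357, -0.2418, 0.1902]
orientation: [0.998, -0.056, 0.001, 0.001]
contact_force: [0.1, -0.6, -0.4]
finger_gap: 0.0683
grasp_force: 0.0
```

Run:
```python
from cell import bot
from geo import *
import cv2
g=bot.grab_frame("top"); c=g["color"][185:305,230:420]
old=cv2.resize(cv2.imread("pics/s6.png")[:300,:475],(190,120),interpolation=cv2.INTER_AREA)
d=cv2.GaussianBlur(cv2.absdiff(c,old),(3,3),0).max(2)
m=(d>35).astype(np.uint8); m[:,85:]=0
k,l,s,_=cv2.connectedComponentsWithStats(cv2.dilate(m,np.ones((3,3),np.uint8)))
print(s[1:][s[1:,4]>20])
for r in m[20:100:2,5:80]: print("".join(".#"[v] for v in r))
ys,xs=np.nonzero(m); r=cv2.minAreaRect(np.c_[xs,ys].astype(np.float32)); P=cv2.boxPoints(r)+[230,185]
X=unproj(g,P,.03);print(r,X.round(3).tolist(),X.mean(0))
t0=pickle.load(open("top0.pkl","rb"))["color"]
for n,(x,y,h) in {"can":(300,145,40),"tape":(480,262,28),"marker":(125,260,50)}.items(): print(n,cv2.absdiff(t0,g["color"])[y:y+h,x:x+h].mean())
```

```text
[[ 35  11  24  49 561]
 [ 47  53  13  42 312]
 [ 30  69  10  24 195]]
............................................#########......................
...........................................#####.####......................
..........................................###########......................
.........................................############......................
.........................................############......................
.........................................###########.......................
.........................................###########.......................
.........................................###########.......................
..........................................#########........................
..........................................########.........................
........................................##########.........................
.......................................###########.........................
......................................#####..#####.........................
....................................######
[... 1603 characters left out ...]
..........................
...........................#####...........######..........................
...........................................#####...........................
...........................................................................
...........................................................................
...........................................................................
((49.79412078857422, 53.32352828979492), (26.436382293701172, 81.73450469970703), 14.03624439239502) [[0.507, 0.189, 0.03], [0.705, 0.143, 0.03], [0.69, 0.079, 0.03], [0.492, 0.126, 0.03]] [0.59865356 0.13422139 0.03      ]
can 9.222291666666667
tape 44.40518707482993
marker 8.929066666666667
```

The pliers lie along the spine on the red card, centred at about (0.597, 0.137), with one grip over each chip column. The can and the marker are unchanged. The tape difference is most likely the arm hanging over it, since nothing went near the tape. I'm handing the job in.

```bash
python3 -c "
from cell import bot
print(bot.sign_off())"
```

```text
the job is handed in; nothing more can be done
None
```

The job is handed in at about 29 s: the pliers were set on the bench, the blue card was turned and lies flat on the left page red side up, and the pliers lie on it with their grips over the red chips; the green card was left in place, and the last image check showed the can and marker unchanged but could not confirm the tape roll, probably hidden by the arm.

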